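Clip the vent cap onto the keg valve and hold it open

TASK

Vent the keg head: take the larger of the two grey caps from the bench, put it upright over the wide sprung valve on the keg head and press it straight down past its clips until the push suddenly gives way, then keep pressing so that it stays fully down on its flange with the brass poppet pushed in. Finish while still holding the cap pressed down like that; the poppet lifts the cap again if you let go. Leave the smaller cap, the spanner and the jar where they are.

Things in the scene. Friction and masses are not known exactly. Their poses are not given: they have to be found in the camera images.
- vent_cap: Larger grey cap, loose, upright on the bench, about 60 g, round. Skirt 54 mm wide, 35 mm tall with a flat shoulder; on it a round grip boss 30 mm wide, 24 mm high (59 mm in all). Hollow beneath: mouth 36 mm wide at a rounded lip 4 mm high, 46 mm wide above the lip, ceiling 30 mm above the underside. Origin: centre of the underside, z up its axis.
- valve_seat (a point): Centre of the wide valve's flange, on its top face (64 mm wide, 60 mm above the bench), where the cap's underside rests when fully down; z up the valve's axis. The valve is a steel post 32 mm wide, 27 mm high above this point, its top edge chamfered 3 mm.
- valve_top (a point): Centre of the post's top, 27 mm above valve_seat. Four dark sprung lugs stand out 6 mm round the post, ramped above, flat beneath (8 mm over the flange). The cap's lip meets the ramps with its underside about 16 mm over the flange; the push rises to roughly 9 to 16 N and gives way at about 8 mm. Then the lip is caught under the lugs with 4 mm of play.
- poppet (a joint): Brass pin 12 mm wide amid the valve, its tip 9 mm above the post. Value in m: 0 up, grows as pushed in, at most 0.009. Spring 3 N plus 0.5 N per mm. The cap's ceiling meets it with the underside 6 mm over the flange. Cap fully down: 0.006, pushing up 6 N; a clipped cap let go rides up to about 0.002.
- keg_head: Fixed round stainless keg head, 180 mm wide, on a timber cradle 200 x 200 mm. Origin: cradle's centre on the bench; disc top 55 mm, rim 60 mm above. The wide valve stands 38 mm to +y of the centre in this frame; a thin closed brass nipple (18 mm wide, tip 83 mm over the bench) 48 mm to -y has no part in the job.
- small_cap: The smaller grey cap, loose and upright: skirt 34 mm in diameter, 44 mm tall in all, grip boss 20 mm wide. It does not fit the wide valve; leave it. Origin: centre of its underside.
- spanner: Steel spanner, 170 mm long, lying on the bench to the robot's left of the caps; leave it. Length along its x.
- jar: Closed glass jar with a steel lid, 64 mm in diameter, 85 mm tall, standing beyond the work; leave it. Origin: centre of its underside.

How it is judged (in metres and radians):
On the way, in this order (a step that is already met when the one before it is completed fails the run):
1. the larger cap is lifted off the bench (height (world z) of vent_cap above 0.04 m), for 0.1 s.
2. the larger cap is clipped over the wide valve: below the lugs, upright and on its axis (z of vent_cap in the frame of valve_seat below 0.0045 m and horizontal distance between vent_cap and valve_seat below 0.004 m and angle between vent_cap's own z axis and vertical below 0.12 rad), for 0.2 s.
At the end, for the whole second after the job is handed in: The robot still presses the larger cap (over 2 N) onto the wide valve: underside within 2 mm of the flange, within 4 mm of the axis, upright within 0.1 rad, poppet in more than 4 mm; the smaller cap, spanner and jar within 30 mm of their starts (z of vent_cap in the frame of valve_seat below 0.002 m and horizontal distance between vent_cap and valve_seat below 0.004 m and angle between vent_cap's own z axis and vertical below 0.1 rad and value of joint poppet above 0.004 m and contact force between any of the fingers, the arm and vent_cap above 2 N and distance of each of small_cap, spanner, jar from where it was at the start of the episode below 0.03 m); the arm keeps its last pose, push and grip.
It fails at once if the smaller cap, the spanner or the jar is disturbed (distance of any of small_cap, spanner, jar from where it was at the start of the episode above 0.03 m).
It also fails if it takes over 51 s, if anything falls off the work surface, if the arm or the gripper's body presses on something with over 40 N, if the wrist force passes 120 N, or if a joint passes its speed limit or range.

ROBOT

A 6-joint arm with a two-finger parallel gripper is mounted at the origin on the work surface. World frame = base frame: x ahead of the robot, y to its left, z up, the work surface at z = 0. Lengths are in mm, angles in rad, forces in N, time in s.
With the tool pointing down it reaches from about 350 to 875 mm from the base axis. Payload 4.2 kg.
Tool frame: the origin (TCP) lies at the very end of the fingers, on their centre line; the grasp point (between the pads) lies arm.grip_point_offset behind it (arm.grip_point_offset is the distance from the TCP to the grasp point, in mm); z points along the fingers, y is the line along which they close (so a half turn about z gives the same grasp; the last joint's range is limited). The gripper opens to 85 mm and grips with 20 to 120 N. Pads are 22 mm wide; open, the fingers measure 114 mm over their backs; the gripper's body (76 mm by 85 mm) begins 54 mm behind the grasp point. The pads swing forward as they close: fully open they stand 13 mm farther back than shut.
Start: joints at [1.383, 0.385, 0.008, 0, -1.194, -0.259], TCP at [270.018, 563.64, 231.312] pointing down, gripper open.
Joint ranges: [-3.14, 3.14], [-1.21, 2.06], [-1.07, 1.41], [-3.16, 2.05], [-2.99, -0.16], [-3.1, 3.1]. Speed limits (rad/s): [2.79, 2.79, 3.14, 3.14, 3.14, 3.14].

INTERFACE

Orientations are given as a unit quaternion [x, y, z, w].
In Python, from bench import arm, cams, ticket gives the robot as it stands.
- The arm moves only by the tool servo_tool, never from a script. Its argument "commands" is a list that holds one entry, the list of rows, each a list of 7 numbers: the closure in counts, from 0 (fully open) to 255 (shut), then the shift along the tool's x, y, z in m, then the turn, a rotation vector about the tool's x, y, z in degrees. In form: [[[grip, x, y, z, ax, ay, az], ...]]. A call has 1 to 10 rows; each row shifts and turns the commanded pose from where the row before left it, along the tool's axes as they then stand; what a row does not reach is not made up. A row lasts 1/12 s, in which the tool goes at most 41.7 mm and 7.16 degrees, less where a joint would pass 70% of its speed; a pose out of reach is approached as far as the arm can. A call with a gripper value outside its range is refused whole. The fingers move at their own pace and stop on an object; the grip force is fixed at half the most. Time passes only in rows, so rows that do not move let the fingers close. It gives the time, the measured TCP pose, the force, the opening and the grip force at its end, in the units of the state.
- arm.read_state(): the state, without advancing time (a new reading comes with each control period).
- cams.get_image(name): name is "scene" or "top" or "wrist"; returns a dict with "frame" (420x560x3 uint8, blue, green, red), "K" (3x3 intrinsics, pixels), "T" (4x4, takes a point from camera to world coordinates). Camera axes: x right, y up, looking along -z (the intrinsics and any distortion apply to the point x, -y, -z); pixel columns grow to the right and rows downward; lengths in mm; the calibration is good to about 2 mm. A picture is of the moment at which its call begins. There is no depth.
- ticket.job_done(): hands the job in; it is judged then, once.
The state is a dict: "clock": time; "joints": joint angles; "joint_vel": joint speeds; "joint_efforts": joint torques, N m; "position": TCP position; "ee_rot": TCP orientation; "contact_force": force on the tool from outside, world axes, zero at the start; "wrist_torque": the same for the moment, N m; "gripper_width": finger opening in mm; "grasp_force": force on a finger pad.
Only numpy, scipy, OpenCV 4.12 (cv2) and the standard library are available. Lean on these libraries where they do the work, as an engineer would, in place of code of your own. Each camera call takes 0.05 s, during which the arm holds its last target. There are 200 camera calls.

## Working session

There is one attempt and no reset: what is moved stays moved. The work goes in short steps, Python scripts to look and compute and a tool call to move; the robot and the scene stay as the last step left them, time stands still between calls to the robot, and variables do not carry over. Pictures are saved under pics/ and viewed, at most 10 in all, crops included, and the job is handed in when it is done.

Besides the shell and the picture viewer there is one more tool, called by a JSON object that holds its "name" and its "arguments", one argument or row to a line. servo_tool: Moves the arm, as the interface text tells. Its arguments: {"type":"object","properties":{"commands":{"type":"array","items":{"type":"array","items":{"type":"array","items":{"type":"number"}}}}},"required":["commands"]}

```bash
mkdir -p pics; cat > h.py <<'E'
import numpy as np, cv2
from bench import arm, cams, ticket
from scipy.spatial.transform import Rotation as R
def snap(n,f):
    d=cams.get_image(n); cv2.imwrite('pics/'+f,d['frame']); np.savez('pics/'+f+'.npz',K=d['K'],T=d['T'],D=np.array(d.get('dist',d.get('D',[0.]))))
    return d
def px(f,u,v,z):
    d=np.load('pics/'+f+'.npz');K,T=d['K'],d['T']
    r=np.linalg.solve(K,[u,v,1.]);r=T[:3,:3]@np.array([r[0],-r[1],-r[2]]);o=T[:3,3]
    return o+r*(z-o[2])/r[2]
def proj(f,p):
    d=np.load('pics/'+f+'.npz');K,T=d['K'],d['T']
    c=T[:3,:3].T@(np.array(p)-T[:3,3]);q=K@np.array([c[0],-c[1],-c[2]]);return q[:2]/q[2]
E
python3 - <<'E'
from h import *
d=snap('top','a.png');print(d.keys(),d['K'],d['T'])
d=snap('scene','b.png')
d=snap('wrist','w.png');print(d['K'],d['T'])
print(arm.read_state(),arm.grip_point_offset)
E
```

```text
dict_keys(['frame', 'K', 'T']) [[403.78332487   0.         279.35568042]
 [  0.         403.78332487 211.41400204]
 [  0.           0.           1.        ]] [[ 2.38575257e-03  9.89441229e-01 -1.44915015e-01  4.69294701e+02]
 [-9.99824808e-01 -3.30211497e-04 -1.87148273e-02  8.62029832e+01]
 [-1.85650743e-02  1.44934276e-01  9.89267099e-01  9.75323245e+02]
 [ 0.00000000e+00  0.00000000e+00  0.00000000e+00  1.00000000e+00]]
[[366.19465557   0.         276.6757299 ]
 [  0.         366.19465557 202.43574691]
 [  0.           0.           1.        ]] [[-4.32386138e-01  8.56328966e-01  2.82387906e-01  3.41506174e+02]
 [-9.01686468e-01 -4.11305811e-01 -1.33375575e-01  5.29308919e+02]
 [ 1.93441915e-03 -3.12295103e-01  9.49983172e-01  3.73001727e+02]
 [ 0.00000000e+00  0.00000000e+00  0.00000000e+00  1.00000000e+00]]
{'clock': 0.15, 'joints': array([ 1.38257127e+00,  3.85391307e-01,  6.93547308e-03, -3.57484583e-04,
       -1.19403249e+00, -2.58593224e-01]), 'joint_vel': array([-2.74248857e-04, -3.19959680e-03,  4.15487094e-03,  1.48795278e-03,
        1.20268998e-03, -7.31024390e-06]), 'joint_efforts': array([ 7.74999580e-05, -3.92679977e+01,  1.88581485e+01,  4.18852866e+00,
       -3.41108142e-03, -1.20054713e-07]), 'position': array([269.85801792, 563.23859748, 230.46353539]), 'ee_rot': array([ 9.75132838e-01, -2.21619503e-01, -1.36287208e-04,  8.51321176e-04]), 'contact_force': array([ 0.43113154, -0.21052164, -0.53601065]), 'wrist_torque': array([-0.00148943, -0.04729517, -0.02426746]), 'grasp_force': 0.0, 'gripper_width': 85.44394655392229} 18.700000000000003
```

View pics/a.png

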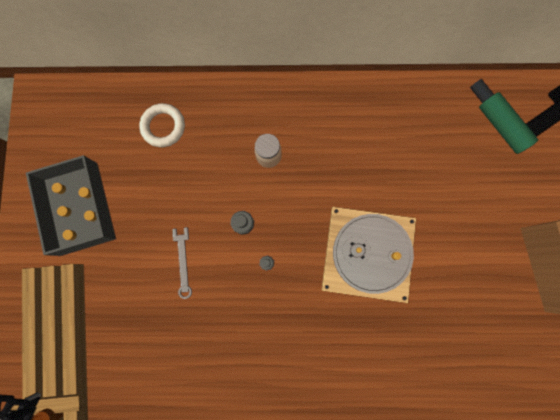

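View pics/b.png

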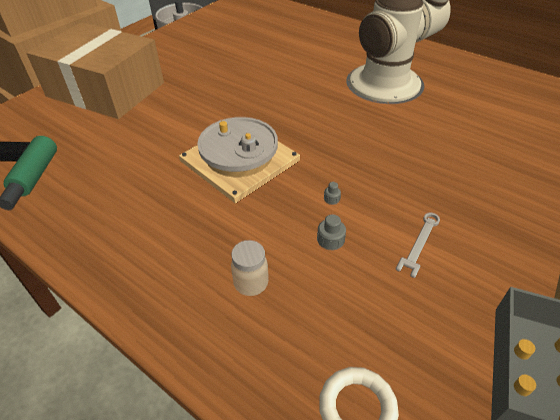

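The top view shows the large cap's boss at about (240,221), the small cap at (266,263), the jar lid at (267,146), the valve poppet at (359,250) and the nipple at (396,256). The spanner lies near (183,265). The scene view agrees: the large cap is at (332,232) and the valve at (248,143).

```bash
python3 - <<'E'
from h import *
np.set_printoptions(precision=1,suppress=True)
for n,u,v,z in [('cap boss',240,220.5,59),('small',266,262.5,44),('poppet',359.5,250,96),('nip',396,256,83),('jar',267,145,85),('keg',373,253,58)]: print(n,px('a.png',u,v,z))
# scene crosscheck
for n,u,v,z in [('cap boss',332,220,59),('poppet',248,135,96),('nip',223,123,83)]: print(n,px('b.png',u,v,z))
s=arm.read_state();print(R.from_quat(s['ee_rot']).as_matrix())
im=cv2.imread('pics/a.png'); a=cv2.resize(im[180:310,200:430],None,fx=3.4,fy=3.4,interpolation=cv2.INTER_CUBIC);cv2.imwrite('pics/a2.png',a)
E
```

```text
cap boss [582.5 193.7  59. ]
small [487.5 134.1  44. ]
poppet [513.7 -70.7  96. ]
nip [ 501.4 -152.3   83. ]
jar [753.1 131.7  85. ]
keg [ 508.9 -107.7   58. ]
cap boss [588.4 194.8  59. ]
poppet [518.9 -65.4  96. ]
nip [ 505.7 -151.5   83. ]
[[ 0.9 -0.4 -0. ]
 [-0.4 -0.9 -0. ]
 [ 0.   0.  -1. ]]
```

View pics/a2.png

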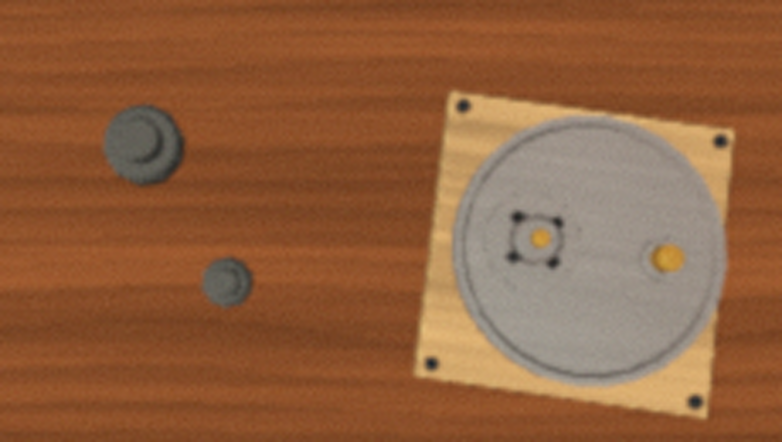

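The two views agree to about 5 mm. I'm moving above the large cap.

{"name": "servo_tool", "arguments": {
  "commands": [
    [[0,0.0316,0.014,0,0,0,0],[0,0.0316,0.014,0,0,0,0],[0,0.0316,0.014,0,0,0,0],[0,0.0316,0.014,0,0,0,0],[0,0.0316,0.014,0,0,0,0],[0,0.0316,0.014,0,0,0,0],[0,0.0316,0.014,0,0,0,0],[0,0.0316,0.014,0,0,0,0],[0,0.0316,0.014,0,0,0,0],[0,0.0316,0.014,0,0,0,0]]
  ]
}}

```text
clock: 0.98
position: [495.2, 299.3, 231.1]
ee_rot: [0.975, -0.221, -0.0, 0.0]
contact_force: [-0.2, 0.1, 0.3]
gripper_width: 85.9
grasp_force: 0.0
```

{"name": "servo_tool", "arguments": {
  "commands": [
    [[0,0.0316,0.014,0.012,0,0,0],[0,0.0316,0.014,0.012,0,0,0],[0,0.0316,0.014,0.012,0,0,0],[0,0.0316,0.014,0.012,0,0,0],[0,0,0,0,0,0,0],[0,0,0,0,0,0,0]]
  ]
}}

```text
clock: 1.48
position: [584.6, 193.7, 181.6]
ee_rot: [0.975, -0.223, -0.001, 0.001]
contact_force: [-0.1, 0.2, -0.3]
gripper_width: 84.9
grasp_force: 0.0
```

```bash
python3 - <<'E'
from h import *
snap('wrist','w1.png');s=arm.read_state();print(s['position'],R.from_quat(s['ee_rot']).as_matrix(),s['contact_force'],s['clock'])
print(proj('w1.png',[582,194,59]),proj('w1.png',[588,195,59]))
E
```

```text
[584.38427305 194.93329298 182.54816168] [[ 9.01152754e-01 -4.33499811e-01 -1.27580407e-03]
 [-4.33500898e-01 -9.01152828e-01 -7.42786761e-04]
 [-8.27696528e-04  1.22242655e-03 -9.99998910e-01]] [0.92434131 0.1956009  0.06486709] 1.5333
[277.61332842 195.28829349] [272.95559872 188.99318346]
```

View pics/w1.png

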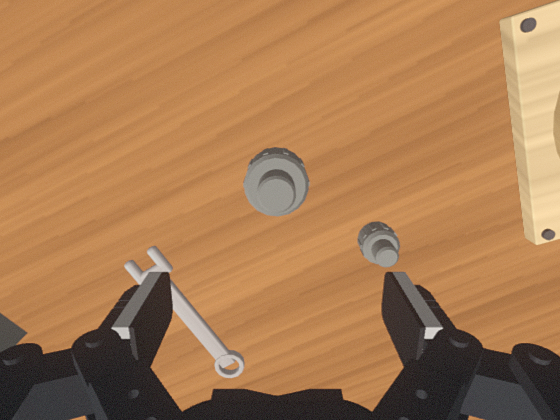

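The boss top is at about (276,195), which projects to (582.5,194.5) and matches the top view. It is centred between the fingers, so I descend and grip.

{"name": "servo_tool", "arguments": {
  "commands": [
    [[0,-0.0015,0.0005,0.02,0,0,0],[0,0,0,0.03,0,0,0],[0,0,0,0.03,0,0,0],[0,0,0,0.03,0,0,0],[0,0,0,0.02,0,0,0],[0,0,0,0.014,0,0,0],[0,0,0,0,0,0,0],[60,0,0,0,0,0,0],[120,0,0,0,0,0,0],[255,0,0,0,0,0,0]]
  ]
}}

```text
clock: 2.37
position: [583.6, 197.0, 41.2]
ee_rot: [0.975, -0.221, 0.001, -0.001]
contact_force: [-0.5, 0.9, 0.4]
gripper_width: 51.9
grasp_force: 0.0
```

{"name": "servo_tool", "arguments": {
  "commands": [
    [[255,0,0,0,0,0,0],[255,0,0,0,0,0,0],[255,0,0,0,0,0,0],[255,0,0,0,0,0,0],[255,0,0,0,0,0,0],[255,0,0,0,0,0,0]]
  ]
}}

```text
clock: 2.87
position: [583.6, 196.4, 40.9]
ee_rot: [0.975, -0.221, 0.001, -0.001]
contact_force: [-1.7, 0.7, 6.4]
gripper_width: 27.9
grasp_force: 59.3
```

{"name": "servo_tool", "arguments": {
  "commands": [
    [[255,0,0,-0.01,0,0,0],[255,0,0,-0.02,0,0,0],[255,0,0,-0.03,0,0,0],[255,0,0,-0.03,0,0,0],[255,0,0,-0.03,0,0,0],[255,0,0,-0.02,0,0,0],[255,0,0,0,0,0,0]]
  ]
}}

```text
clock: 3.45
position: [585.2, 196.9, 185.5]
ee_rot: [0.975, -0.221, 0.004, -0.003]
contact_force: [0.8, 0.8, -1.6]
gripper_width: 28.0
grasp_force: 59.2
```

{"name": "servo_tool", "arguments": {
  "commands": [
    [[255,0,0.015,0,0,0,0],[255,0,0.03,0,0,0,0],[255,0,0.03,0,0,0,0],[255,0,0.03,0,0,0,0],[255,0,0.03,0,0,0,0],[255,0,0.03,0,0,0,0],[255,0,0.03,0,0,0,0],[255,0,0.03,0,0,0,0],[255,0,0.03,0,0,0,0],[255,-0.006,0.015,0,0,0,0]]
  ]
}}

```text
clock: 4.28
position: [458.6, -47.3, 178.7]
ee_rot: [0.975, -0.223, -0.001, 0.0]
contact_force: [-0.2, 0.4, 0.7]
gripper_width: 27.7
grasp_force: 59.3
```

{"name": "servo_tool", "arguments": {
  "commands": [
    [[255,0,0,0,0,0,0],[255,0,0,0,0,0,0]]
  ]
}}

```text
clock: 4.45
position: [460.1, -45.4, 179.3]
ee_rot: [0.975, -0.222, 0.0, -0.0]
contact_force: [0.3, -0.0, -0.6]
gripper_width: 28.0
grasp_force: 59.3
```

```bash
python3 - <<'E'
from h import *
snap('wrist','w2.png');snap('scene','b2.png');snap('top','a3.png');s=arm.read_state();print(s['position'],R.from_quat(s['ee_rot']).as_rotvec(),s['contact_force'],s['clock'],s['gripper_width'],s['grasp_force'])
im=cv2.imread('pics/b2.png'); cv2.imwrite('pics/b3.png',cv2.resize(im[20:220,160:360],None,fx=3,fy=3,interpolation=cv2.INTER_CUBIC))
E
```

```text
[461.35118718 -44.1982201  179.31760147] [-3.06367465e+00  6.94402360e-01 -6.34098953e-04] [0.04721587 0.28606698 0.07843055] 4.6 27.968514160923785 59.28662896156311
```

View pics/w2.png

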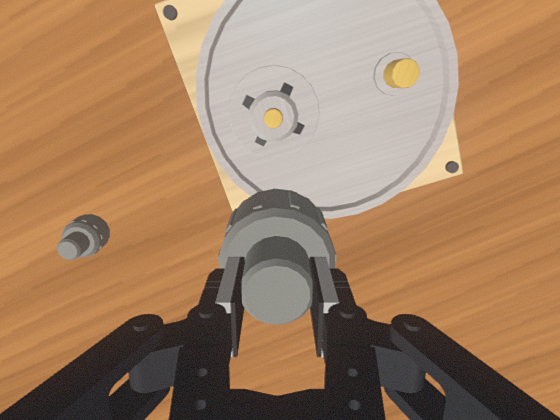

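View pics/b3.png

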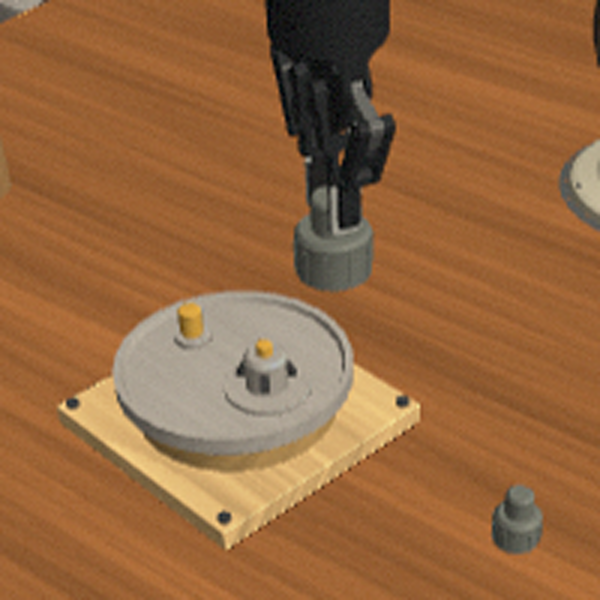

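The cap hangs upright between the pads with its boss top at about (276,292). The poppet tip is at (273,118), the post rim centre at about (273.5,115) and the flange centre at (275,109).

```bash
python3 - <<'E'
from h import *
np.set_printoptions(precision=1,suppress=True)
f='w2.png'
for n,u,v,z in [('poppet',273.3,118,96),('post',273.3,115,87),('flange',275,109,60),('nip',405,73,83),('boss',276,292,197.6),('mouth edge shoulder mid',276.5,258,173.6)]: print(n,px(f,u,v,z))
for z in (197.6,173.6): print(proj(f,[461.3,-44.2,z]))
im=cv2.imread('pics/w2.png');g=cv2.cvtColor(im,cv2.COLOR_BGR2HSV)
m=cv2.inRange(g,(15,120,100),(35,255,255));m[:, :230]=0;m[140:]=0;m[:,330:]=0
print('poppet blob',cv2.moments(m)['m10']/cv2.moments(m)['m00'],cv2.moments(m)['m01']/cv2.moments(m)['m00'],m.sum()/255)
print(proj(f,[515,-70,60]),[np.linalg.norm(proj(f,[515,-70,z])) for z in(60,)])
cv2.imwrite('pics/w2c.png',cv2.resize(im[50:340,180:380],None,fx=2,fy=2,interpolation=cv2.INTER_CUBIC))
E
```

```text
poppet [514.  -68.8  96. ]
post [514.9 -69.1  87. ]
flange [516.1 -70.8  60. ]
nip [ 502.2 -153.    83. ]
boss [461.9 -45.7 197.6]
mouth edge shoulder mid [464.1 -47.  173.6]
[273.2 294.7]
[273.7 265.4]
poppet blob 273.0 117.7433962264151 265.0
[274.7 111. ] [np.float64(296.2916724359683)]
```

View pics/w2c.png

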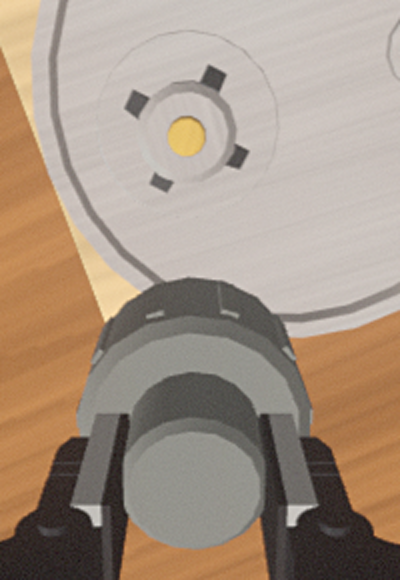

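{"name": "servo_tool", "arguments": {
  "commands": [
    [[255,0.0144,-0.002,0,0,0,0],[255,0.025,0,0,0,0,0],[255,0.02,0,0,0,0,0],[255,0,0,0.01,0,0,0],[255,0,0,0.015,0,0,0],[255,0,0,0.01,0,0,0],[255,0,0,0.006,0,0,0],[255,0,0,0,0,0,0],[255,0,0,0,0,0,0]]
  ]
}}

```text
clock: 5.35
position: [515.1, -68.5, 138.2]
ee_rot: [0.975, -0.221, -0.0, 0.0]
contact_force: [0.3, -0.7, -0.7]
gripper_width: 27.7
grasp_force: 59.3
```

```bash
python3 - <<'E'
from h import *
snap('scene','b4.png');snap('wrist','w4.png');s=arm.read_state();print(s['position'],s['contact_force'],s['clock'])
a=cv2.imread('pics/b4.png')[60:200,180:320];a=cv2.resize(a,(400,400),interpolation=cv2.INTER_CUBIC)
b=cv2.imread('pics/w4.png')[120:340,170:390];b=cv2.resize(b,(400,400),interpolation=cv2.INTER_CUBIC)
cv2.imwrite('pics/c4.png',np.hstack([a,b]))
f='b4.png'
c=np.array([515,-70.])
E
```

```text
[515.63243313 -68.58208938 139.07138111] [-0.59494193 -0.08314001 -0.49078657] 5.45
```

View pics/c4.png

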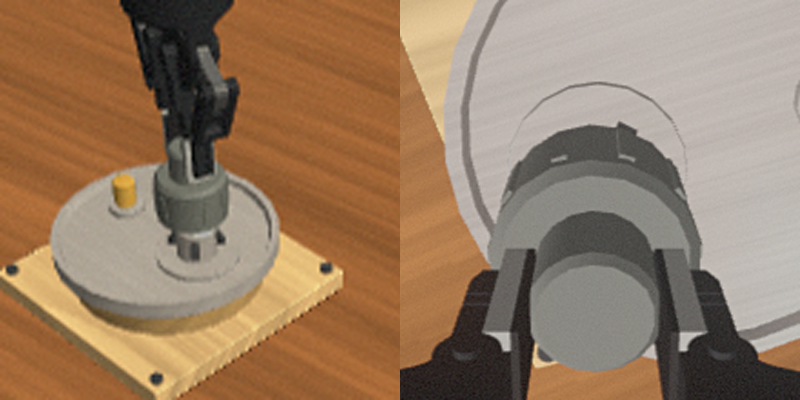

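The cap's underside sits just over the post. I check the alignment by projecting the valve axis into the scene view.

```bash
python3 - <<'E'
from h import *
np.set_printoptions(precision=1,suppress=True)
for z in (60,80,98,130,157): print(z,(proj('b4.png',[515.5,-69.5,z])-[180,60])*400/140,(proj('b4.png',[520.5,-69.5,z])-[180,60])*400/140, (proj('b4.png',[515.5,-64.5,z])-[180,60])*400/140)
b=px('w4.png',170+193/400*220,120+316/400*220,157.);print('boss',b)
v=np.array([.9,-.434,0])
# arc top edge of flange & cap shoulder far edge
print('flange centre',px('w4.png',170+198/400*220,120+83/400*220,60.)-32*v,'shoulder centre',px('w4.png',170+195/400*220,120+160/400*220,133.)-27*v)
E
```

```text
60 [196. 248.] [191.8 251.3] [201.  250.4]
80 [194.4 227.2] [190.1 230.4] [199.4 229.6]
98 [192.9 207.9] [188.6 211.1] [198.  210.3]
130 [190.1 172.3] [185.7 175.5] [195.3 174.6]
157 [187.6 140.8] [183.1 144. ] [193.  143.2]
boss [516.4 -68.6 157. ]
flange centre [513.6 -68.8  60. ] shoulder centre [516.4 -69.  133. ]
```

Aligned to about 1–2 mm; both views hint at a +1 mm x bias, so I trim it and go down gently.

{"name": "servo_tool", "arguments": {
  "commands": [
    [[255,-0.001,0,0.004,0,0,0],[255,0,0,0.004,0,0,0],[255,0,0,0.004,0,0,0],[255,0,0,0.003,0,0,0],[255,0,0,0.002,0,0,0],[255,0,0,0,0,0,0],[255,0,0,0,0,0,0]]
  ]
}}

```text
clock: 6.03
position: [514.2, -68.5, 121.2]
ee_rot: [0.975, -0.222, -0.0, 0.0]
contact_force: [0.5, -0.1, -0.3]
gripper_width: 27.4
grasp_force: 59.3
```

The underside is at about 80 mm, past the post's top, with no force. I continue onto the ramps.

{"name": "servo_tool", "arguments": {
  "commands": [
    [[255,0,0,0.002,0,0,0],[255,0,0,0.002,0,0,0],[255,0,0,0.002,0,0,0],[255,0,0,0.001,0,0,0],[255,0,0,0.001,0,0,0],[255,0,0,0,0,0,0]]
  ]
}}

```text
clock: 6.53
position: [514.6, -68.5, 113.9]
ee_rot: [0.975, -0.221, 0.001, -0.0]
contact_force: [-1.0, -0.1, 3.5]
gripper_width: 28.1
grasp_force: 59.5
```

{"name": "servo_tool", "arguments": {
  "commands": [
    [[255,0,0,0.001,0,0,0],[255,0,0,0.001,0,0,0],[255,0,0,0.001,0,0,0],[255,0,0,0.001,0,0,0],[255,0,0,0.001,0,0,0],[255,0,0,0,0,0,0]]
  ]
}}

```text
clock: 7.03
position: [515.6, -68.6, 110.3]
ee_rot: [0.975, -0.221, 0.002, -0.0]
contact_force: [-1.4, -0.8, 9.9]
gripper_width: 27.6
grasp_force: 60.2
```

{"name": "servo_tool", "arguments": {
  "commands": [
    [[255,0,0,0.001,0,0,0],[255,0,0,0.001,0,0,0],[255,0,0,0.001,0,0,0],[255,0,0,0.001,0,0,0],[255,0,0,0,0,0,0]]
  ]
}}

```text
clock: 7.45
position: [514.8, -68.4, 104.4]
ee_rot: [0.975, -0.221, 0.001, -0.0]
contact_force: [0.6, 0.6, 2.8]
gripper_width: 27.7
grasp_force: 59.7
```

{"name": "servo_tool", "arguments": {
  "commands": [
    [[255,0,0,0.001,0,0,0],[255,0,0,0.001,0,0,0],[255,0,0,0.001,0,0,0],[255,0,0,0,0,0,0]]
  ]
}}

```text
clock: 7.78
position: [514.7, -68.4, 101.4]
ee_rot: [0.975, -0.221, 0.001, -0.0]
contact_force: [1.5, 0.6, 4.8]
gripper_width: 27.7
grasp_force: 59.8
```

The push gave way and the poppet is loading (4.8 N). I press on to the flange.

{"name": "servo_tool", "arguments": {
  "commands": [
    [[255,0,0,0.001,0,0,0],[255,0,0,0.001,0,0,0],[255,0,0,0,0,0,0]]
  ]
}}

```text
clock: 8.03
position: [514.8, -68.4, 100.9]
ee_rot: [0.975, -0.221, 0.001, 0.0]
contact_force: [-2.2, 0.2, 11.2]
gripper_width: 27.7
grasp_force: 61.1
```

{"name": "servo_tool", "arguments": {
  "commands": [
    [[255,0,0,0.001,0,0,0],[255,0,0,0,0,0,0],[255,0,0,0,0,0,0]]
  ]
}}

```text
clock: 8.28
position: [514.9, -68.4, 100.8]
ee_rot: [0.975, -0.221, 0.001, 0.0]
contact_force: [-3.8, 1.1, 17.9]
gripper_width: 28.1
grasp_force: 61.6
```

The motion stopped at the predicted height (100.8 against 100.9 mm) and the force rose to 18 N. I take one look before handing in.

```bash
python3 - <<'E'
from h import *
snap('scene','b5.png');s=arm.read_state();print(s['position'],s['contact_force'],s['wrist_torque'])
a=cv2.imread('pics/b5.png')[60:200,180:320];cv2.imwrite('pics/c5.png',cv2.resize(a,(560,560),interpolation=cv2.INTER_CUBIC))
E
```

```text
[514.82058184 -68.47664534 100.82160252] [-4.48112602  0.81991686 18.40303121] [ 0.29488965  1.16608927 -0.00738063]
```

View pics/c5.png

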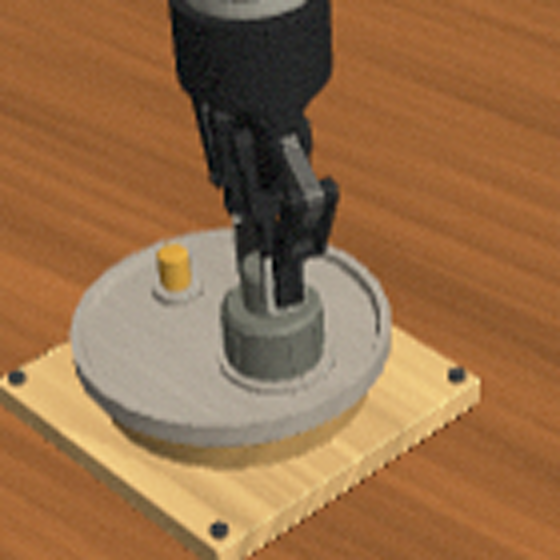

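The cap (skirt centred at about (273,335) in the crop) sits flat and upright on the flange, with no post visible beneath it.

```bash
python3 -c "
from h import *
print(ticket.job_done())"
```

```text
the job is handed in; nothing more can be done
None
```

I clipped the larger cap over the wide valve and handed the job in with it still pressed onto the flange at about 18 N, after roughly 8.5 s. The hand-in returned no verdict. The poppet's travel was not read directly. I didn't re-check the small cap, spanner and jar at the end; the arm's path kept clear of them.

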